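# Fit the universal-joint yoke to the splined gearbox shaft and latch its keeper

## Robot

A 6-joint arm with a two-finger parallel gripper is mounted at the origin on a cart in front of the work surface, level with it; the furniture and walls round the work are solid. World frame = base frame: x ahead of the robot, y to its left, z up, the work surface at z = 0. Lengths are in m, angles in degrees, forces in N, time in s.
With the tool pointing down it reaches from about 0.3 to 0.775 m from the base axis. Payload 14.6 kg.
Tool frame: the origin (TCP) lies at the very end of the fingers, on their centre line; the grasp point (between the pads) lies 19 mm behind it; z points along the fingers, y is the line along which they close (so a half turn about z gives the same grasp; the last joint's range is limited). The gripper opens to 85 mm and grips with 20 to 120 N. Pads are 22 mm wide; open, the fingers measure 114 mm over their backs; the gripper's body (76 mm by 85 mm) begins 54 mm behind the grasp point. The pads swing forward as they close: fully open they stand 13 mm farther back than shut.
Start: joints at [-80.248, 17.183, 87.147, -0, 75.671, -3.816], TCP at [0.129, -0.535, 0.231] pointing down, gripper open.
Joint ranges: [-173.82, 173.82], [-45.26, 126.66], [13.44, 144.39], [-59.66, 239.66], [0, 175.72], [-146.38, 146.38]. Speed limits (degrees/s): [127.2, 127.2, 147.25, 180, 180, 180].

## Interface

Orientations are given as [roll, pitch, yaw] about the fixed x, y, z axes, in that order (R = Rz(yaw) Ry(pitch) Rx(roll)).
In Python, from workcell import monitor, cams, robot gives the robot as it stands.
- The arm moves only by the tool apply_moves, never from a script. Its argument "rows" is a list of rows, each a list of 7 numbers: the shift along the tool's x, y, z in mm, then the turn, a rotation vector about the tool's x, y, z in degrees, then the opening, from 0 (shut) to 1 (fully open). In form: [[dx, dy, dz, ax, ay, az, hand], ...]. A call has 1 to 20 rows; each row shifts and turns the commanded pose from where the row before left it, along the tool's axes as they then stand; what a row does not reach is not made up. A row lasts 1/12 s, in which the tool goes at most 41.7 mm and 7.16 degrees, less where a joint would pass 70% of its speed; a pose out of reach is approached as far as the arm can. A call with a gripper value outside its range is refused whole. The fingers move at their own pace and stop on an object; "force" is the grip in N (left out, the last holds). Time passes only in rows, so rows that do not move let the fingers close. It gives the time, the measured TCP pose, the force, the opening and the grip force at its end, in the units of the state.
- monitor.read_state(): the state, without advancing time (a new reading comes with each control period).
- cams.get_image(name): name is "scene" or "top" or "wrist"; returns a dict with "frame" (480x640x3 uint8, red, green, blue), "intrinsics" (3x3 intrinsics, pixels), "rvec" (rotation vector, rad) and "tvec" (3), from world to camera coordinates, as OpenCV has them. Camera axes: x right, y down, z forward; pixel columns grow to the right and rows downward; lengths in m; the calibration is good to about 2 mm. A picture is of the moment at which its call begins. There is no depth.
- robot.sign_off(): hands the job in; it is judged then, once.
The state is a dict: "clock": time; "joints": joint angles; "qvel": joint speeds; "joint_efforts": joint torques, N m; "tcp_pos": TCP position; "tcp_rot": TCP orientation; "wrist_force": force on the tool from outside, world axes, zero at the start; "wrist_torque": the same for the moment, N m; "finger_gap": opening from 0.0 (shut) to 1.0 (fully open); "grip_force": force on a finger pad.
Only numpy, scipy, OpenCV 4.12 (cv2) and the standard library are available. Lean on these libraries where they do the work, as an engineer would, in place of code of your own. Each camera call takes 0.05 s, during which the arm holds its last target. There are 200 camera calls.

## Task

Fit the loose steel universal-joint yoke onto the gearbox's upright splined shaft, flange down and ears up: push lightly and rock it round its axis until the teeth mesh, then slide it gently all the way home onto the shaft's shoulder. Never force or drop it, or the tooth ends will burr. With the yoke home, swing the keeper fully shut over the yoke's flange to lock it on, leave everything released, and leave the other things on the bench where they are.

Things in the scene. Friction and masses are not known exactly. Their poses are not given: they have to be found in the camera images.
- yoke: Loose bare-steel universal-joint yoke, 0.44 to 0.72 kg, standing upright. Origin: centre of its underside, z up along the bore. Flange 68 mm across and 10 mm thick at the bottom, hub 52 mm across up to z = 50 mm, then two ears up to z = 87 mm, one each side along its y axis: flat outer faces at y = +-27 mm (54 mm apart), 34 mm wide in x (rounded over above z = 70 mm).
- yoke_ears (a point): On the yoke's axis, midway between the two ears, 70 mm above its underside, at the height of the 17 mm cross holes through the ears; axes as the yoke. Pinch the ears' outer faces here, from above, along the yoke's y.
- yoke_bore (a point): Centre of the bore's mouth in the yoke's underside; axes as the yoke. Straight through bore with 6 teeth, 32 mm across their tips, mouth eased by 1 mm; between them 6 grooves 10.4 mm wide and 42 mm across, one along the yoke's +x.
- gearbox: Grey cast gearbox on a dark steel sole plate 170 x 150 mm, bolted down (fixed). Cover 74 mm high; an input stub sticks out of its front to x = -114 mm at 40 mm height. Origin: on the bench under the axis of the upright output shaft; z up. The yoke, the shaft and the tooth ends are spoilt if the yoke bears on gearbox or shaft with more than 45 N.
- shaft_tip (a point): Centre of the flat top of the shaft's plain pilot nose, on its axis, 136 mm above the bench; axes as the gearbox (does not turn with the shaft). The nose is 20 mm across at the top, 29 mm from 5 mm below. The spline teeth begin 10 mm below the tip: a yoke standing on their ends has its underside 126 mm above the bench, the nose 10 mm in the bore.
- shaft_shoulder (a point): On the shaft's axis, top of the 48 mm collar on which the yoke's underside rests when home, 84 mm above the bench. From here 6 straight teeth run up 42 mm: 8.4 mm wide (1 mm play each side in the grooves), 38 mm across, root 29 mm. The shaft turns stiffly (0.5 N m). Its tooth angle is not measured and differs every time; it repeats every 60 degrees.
- keeper (a joint): Angle of the keeper, a dark crescent plate 7 mm thick swinging level on the gearbox cover, underside 96.5 mm above the bench. 0 = wide open, grows counter-clockwise from above, 0.80 rad = fully shut at its stop, lying over the flange of a yoke that is home (2.5 mm above it). Starts at 0 to 0.12, stays where left (friction 0.15 N m). A yoke not home blocks it.
- keeper_post (a point): Centre of the top of the upright steel post that swings the keeper: 12 mm across, standing 48 mm up from the plate, top 151.5 mm above the bench; it can be pinched from above or pushed.
- vice_lever (a point): Obstacle: free upper end, 263 mm high, of the black lever that slants from the vice (fixed) left of the gearbox towards it. Vice and grinder, further left, with stand and handles reach up to about 0.45 m: pass above them when coming from the left. Behind the gearbox, from x = 0.62 m on, an amplifier stands 0.35 m and more above the bench.
- keeper_pivot (a point): The keeper's upright pivot axis, at the level of the plate's underside. The post runs round it on a circle of 99 mm radius.
- tape_roll: bystander: roll of tan masking tape, 100 mm across, 25 mm high; origin centre of its underside
- oil_can: bystander: red pump oil can, 191 mm high; origin centre of its underside
- mug: bystander: terracotta-pink mug, 94 mm high; origin centre of its underside
- wrench: bystander: steel combination wrench, 240 mm long, lying flat; origin at its middle
- hammer: bystander: ball-pein hammer, 309 mm long, lying; origin at its middle
- bolt: bystander: large hex bolt, 81 mm long, lying; origin at its middle
- nut_large: bystander: hex nut, 35 mm across; origin centre of its underside
- nut_small: bystander: hex nut, 28 mm across; origin centre of its underside
- pliers: bystander: pliers with red handles, 190 mm long, lying; origin at their middle

How it is judged (in metres and radians):
On the way, in this order (a step that is already met when the one before it is completed fails the run):
1. the yoke's teeth are meshed and it is home on the shaft's shoulder, the keeper still open (z of yoke in the frame of gearbox below 0.0865 m and horizontal distance between yoke and shaft_tip below 0.003 m and angle between the z axis of yoke and the z axis of gearbox, either way round below 0.06 rad and angle between yoke's own z axis and vertical below 0.06 rad and value of joint keeper below 0.3 rad), for 0.2 s.
2. the keeper is swung fully shut over the flange of the seated yoke (z of yoke in the frame of gearbox below 0.0865 m and horizontal distance between yoke and shaft_tip below 0.003 m and angle between the z axis of yoke and the z axis of gearbox, either way round below 0.06 rad and angle between yoke's own z axis and vertical below 0.06 rad and value of joint keeper above 0.72 rad), for 0.2 s.
At the end, for the whole second after the job is handed in: The yoke is meshed on the shaft, upright within 0.06 rad, its underside within 2.5 mm of the shoulder and within 3 mm of the shaft's axis; the keeper is shut over its flange (joint above 0.72 of 0.80 rad); all at rest and let go (all of step 2 and linear speed of yoke below 0.02 m/s and velocity of joint keeper below 0.1 rad/s); the robot touches nothing.
It fails at once if the yoke bears on the gearbox or its shaft with more than 45 N (contact force between yoke and gearbox above 45 N).
It fails at once if another thing on the bench is shifted by more than 4 cm (distance of any of tape_roll, oil_can, mug, wrench, hammer, bolt, nut_large, nut_small, pliers from where it was at the start of the episode above 0.04 m).
It also fails if it takes over 72 s, if anything falls off the work surface, if the arm or the gripper's body presses on something with over 40 N, if the wrist force passes 120 N, or if a joint passes its speed limit or range.

## Working session

There is one attempt and no reset: what is moved stays moved. The work goes in short steps, Python scripts to look and compute and a tool call to move; the robot and the scene stay as the last step left them, time stands still between calls to the robot, and variables do not carry over. Pictures are saved under pics/ and viewed, at most 11 in all, crops included, and the job is handed in when it is done.

Besides the shell and the picture viewer there is one more tool, called after "Call:" as name([rows], argument=value, ...), one row to a line, values as JSON. apply_moves: Moves the arm, as the interface text tells. Its arguments: {"type":"object","properties":{"rows":{"type":"array","items":{"type":"array","items":{"type":"number"}}},"force":{"type":"number"}},"required":["rows"]}

```bash
mkdir -p pics
cat > h.py <<'E'
import numpy as np, cv2
from scipy.spatial.transform import Rotation as Rn
from workcell import monitor, cams, robot
def snap(n):
    d=cams.get_image(n); return d
def save(d,fn,crop=None,s=1):
    f=cv2.cvtColor(np.asarray(d["frame"]),cv2.COLOR_RGB2BGR)
    if crop: x0,y0,x1,y1=crop; f=f[y0:y1,x0:x1]
    if s!=1: f=cv2.resize(f,None,fx=s,fy=s,interpolation=cv2.INTER_CUBIC)
    cv2.imwrite(fn,f)
def ray(d,u,v):
    K=np.array(d["intrinsics"]);R=cv2.Rodrigues(np.array(d["rvec"],float))[0];t=np.array(d["tvec"],float).ravel()
    return -R.T@t, R.T@np.linalg.solve(K,[u,v,1.])
def onz(d,u,v,z):
    c,r=ray(d,u,v); return c+r*(z-c[2])/r[2]
def proj(d,P):
    return cv2.projectPoints(np.atleast_2d(np.array(P,float)),np.array(d["rvec"],float),np.array(d["tvec"],float),np.array(d["intrinsics"],float),None)[0].reshape(-1,2)
E
python3 - <<'E'
from h import *
import pickle
for n in ("scene","top"):
    d=snap(n); save(d,f"pics/{n}0.png"); pickle.dump(d,open(n+"0.pkl","wb")); print(n,ray(d,320,240))
print(monitor.read_state())
E
```

```text
scene (array([-0.24159094,  0.6533523 ,  0.85506283]), array([ 0.55026984, -0.65440372, -0.51877144]))
top (array([ 0.42117524, -0.2649083 ,  1.32196801]), array([ 0.07852691,  0.005526  , -0.99695274]))
{'clock': 0.1, 'joints': array([-8.02457492e+01,  1.72100822e+01,  8.71775357e+01,  7.11348243e-04,
        7.56715924e+01, -3.81552838e+00]), 'qvel': array([ 0.00212866, -0.21216018, -0.10739921,  0.00217497, -0.00662789,
        0.04120733]), 'joint_efforts': array([ 2.78753723e-03, -5.44374704e+01, -3.62370872e+01,  4.92529196e-06,
        3.06023678e-03, -1.15542409e-05]), 'tcp_pos': array([ 0.12901224, -0.5344282 ,  0.23079483]), 'tcp_rot': array([-1.79940967e+02, -4.62762158e-03,  1.35696004e+01]), 'wrist_force': array([-0.81351211,  0.70988961, -0.21975433]), 'wrist_torque': array([ 0.01317204, -0.02997925,  0.02091159]), 'grip_force': 0.0, 'finger_gap': 1.000117854414958}
```

View pics/scene0.png

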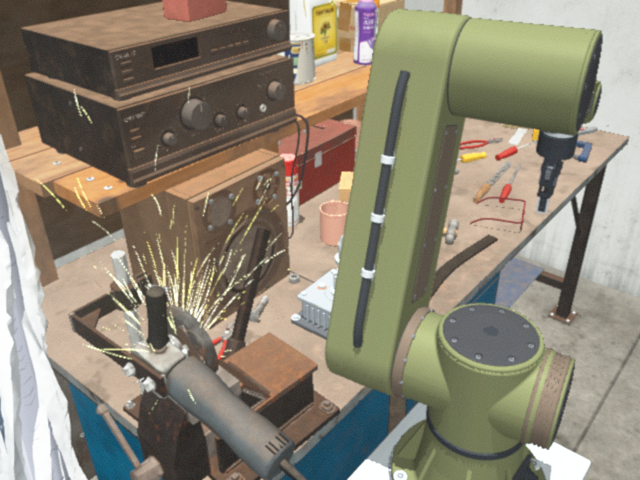

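View pics/top0.png

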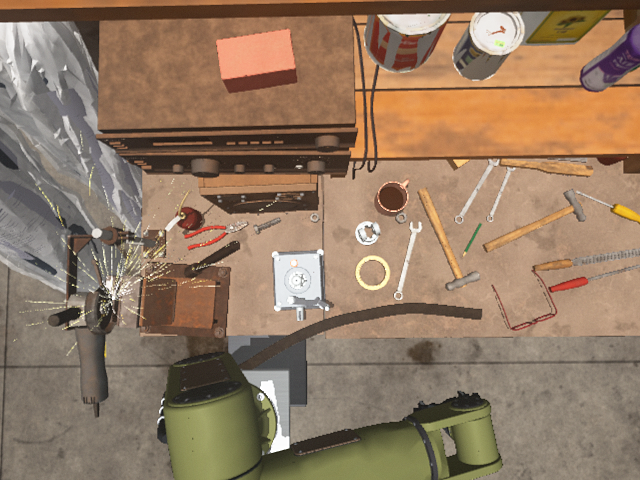

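The top view shows the yoke at about (368,233), the gearbox shaft at about (298,281) and the keeper near (310,301). I'll zoom in on that area.

Run:
```python
from h import *
import pickle
d=pickle.load(open("top0.pkl","rb"))
save(d,"pics/topc.png",(260,205,400,325),5.5)
for (u,v,z) in [(368,233,.087),(298,281,.136)]: print(onz(d,u,v,z), np.linalg.norm(onz(d,u,v,z)-onz(d,u+1,v,z)))
```

```text
[ 0.53621138 -0.39113829  0.087     ] 0.0027629306677145124
[ 0.40660695 -0.19887312  0.136     ] 0.002645539921927351
```

View pics/topc.png

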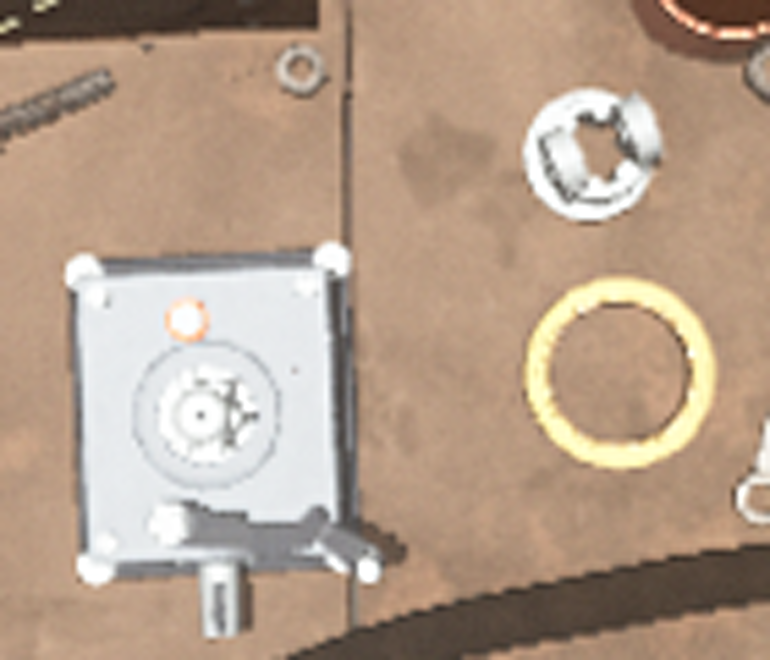

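The crop shows the yoke's ears at about (565,165) and (640,130), the shaft axis at (203,415), the keeper pivot at (172,522) and the post at (368,570). I'll move the wrist camera over the yoke.

Call:
apply_moves([
  [0,0,-20,0,0,0,1],
  [20,-3,-10,0,0,0,1],
  [28,-3,-4,0,0,0,1],
  [28,-3,-4,0,0,0,1],
  [28,-3,-4,0,0,0,1],
  [28,-3,-4,0,0,0,1],
  [28,-3,-4,0,0,0,1],
  [28,-3,-4,0,0,0,1],
  [28,-3,-4,0,0,0,1],
  [28,-3,-4,0,0,0,1],
  [28,-3,-4,0,0,0,1],
  [28,-3,-4,0,0,0,1],
  [28,-3,0,0,0,0,1],
  [28,-3,0,0,0,0,1],
  [28,-3,0,0,0,0,1],
  [28,-3,0,0,0,0,1],
  [17,-3,0,0,0,0,1],
  [0,0,0,0,0,-5.5,1],
  [0,0,0,0,0,-5.9,1],
  [0,0,0,0,0,0,1],
])

```text
clock: 1.77
tcp_pos: [0.535, -0.3871, 0.3006]
tcp_rot: [-179.9, 0.0, 25.3]
wrist_force: [0.5, 0.6, 0.3]
finger_gap: 1.0
grip_force: 0.0
```

Run:
```python
from h import *
import pickle
d=snap("wrist"); save(d,"pics/w1.png"); pickle.dump(d,open("w1.pkl","wb"))
s=monitor.read_state(); print(s["clock"],s["tcp_pos"],s["tcp_rot"],ray(d,320,240),proj(d,[[.536,-.391,.087],[.536,-.391,0],[.407,-.199,.136]]))
```

```text
1.8167 [ 0.53482793 -0.38723917  0.30079973] [-1.79959669e+02  2.18060040e-02  2.48917323e+01] (array([ 0.60954551, -0.35283943,  0.44282689]), array([-0.28103492, -0.14794754, -0.94833977])) [[317.83132863 200.56432368]
 [317.18282152 182.04245176]
 [ 27.78812473 257.6808819 ]]
```

View pics/w1.png

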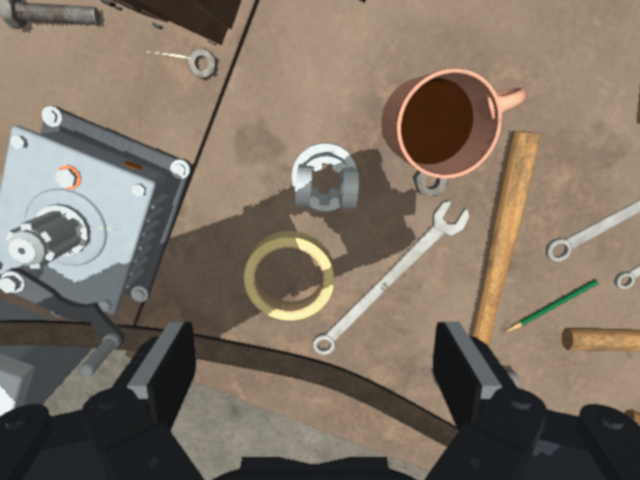

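The wrist view shows the yoke at about (326,183) with its ears almost level, the shaft nose at (27,250) and the keeper post end near (90,370). I'll enlarge the yoke and the shaft.

Run:
```python
from h import *
import pickle
d=pickle.load(open("w1.pkl","rb"))
f=cv2.cvtColor(np.asarray(d["frame"]),cv2.COLOR_RGB2BGR)
a=cv2.resize(f[140:220,280:370],None,fx=4.4,fy=4.4,interpolation=cv2.INTER_CUBIC)
b=cv2.resize(f[195:395,0:200],(352,352),interpolation=cv2.INTER_CUBIC)
cv2.imwrite("pics/m1.png",np.hstack([a[:352],b]))
```

```text
(no output)
```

View pics/m1.png

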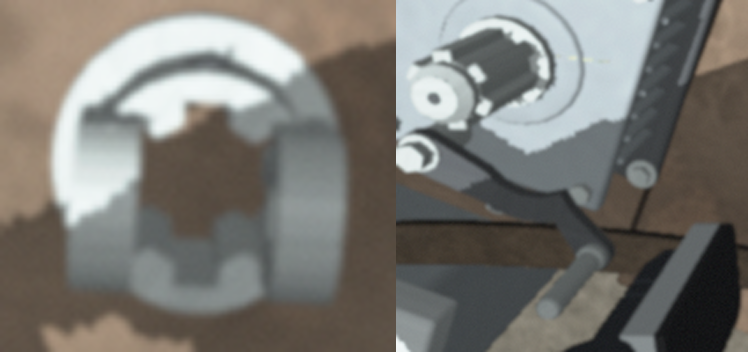

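Run:
```python
from h import *
import pickle
d=pickle.load(open("w1.pkl","rb"));t=pickle.load(open("top0.pkl","rb"))
q=lambda x,y,z:onz(d,280+x/4.4,140+y/4.4,z)
def pr(n,A,B):
    D=B-A; print(n,(A+B)/2,np.linalg.norm(D),np.degrees(np.arctan2(D[0],-D[1])))
pr("near corners",q(68,290,.065),q(340,302,.065))
pr("ear back top",q(80,118,.08),q(338,127,.08))
pr("inner",q(140,205,.087),q(274,205,.087))
# flange
print("flange back",q(195,13,.01),"left",q(52,160,.01),q(347,165,.01))
w=lambda x,y:(x/1.76,195+y/1.76)
g=lambda x,y:(260+x/5.5,205+y/5.5)
def tri(p,s):
    (c,r),(e,f)=ray(d,*p),ray(t,*s); A=np.stack([r,-f],1); k=np.linalg.lstsq(A,e-c,rcond=None)[0]
    a,b=c+k[0]*r,e+k[1]*f; return (a+b)/2,np.linalg.norm(a-b)
print("nose",onz(d,*w(434-396,98),.136),onz(t,*g(201,415),.136),tri(w(38,98),g(201,415)))
print("post",onz(d,*w(546-396,308),.1515),onz(t,*g(368,570),.1515))
print("pivot",onz(d,*w(20,155),.105),onz(t,*g(172,522),.105))
for p in [(476,70),(483,107),(457,126),(420,123),(414,70),(443,55)]: 
    X=onz(d,*w(p[0]-396,p[1]),.126);print("tooth",X)
```

```text
near corners [ 0.52909725 -0.4033079   0.065     ] 0.057614036786433516 22.708846059602497
ear back top [ 0.56431407 -0.38688272  0.08      ] 0.05087416080386661 23.307912798694073
inner [ 0.5505154  -0.39288936  0.087     ] 0.02626436834698216 25.30024685512859
flange back [ 0.57683871 -0.37952535  0.01      ] left [ 0.53175521 -0.36371163  0.01      ] [ 0.56051957 -0.42734391  0.01      ]
nose [ 0.41077509 -0.19326831  0.136     ] [ 0.40808664 -0.1950367   0.136     ] (array([ 0.40895017, -0.19372704,  0.13448097]), np.float64(0.003006570029059759))
post [ 0.33871956 -0.27220763  0.1515    ] [ 0.33451995 -0.27419733  0.1515    ]
pivot [ 0.35631169 -0.17580379  0.105     ] [ 0.35546902 -0.17850907  0.105     ]
tooth [ 0.42595145 -0.20226514  0.126     ]
tooth [ 0.40955042 -0.20950772  0.126     ]
tooth [ 0.39501434 -0.20086477  0.126     ]
tooth [ 0.38915318 -0.18495661  0.126     ]
tooth [ 0.41392407 -0.17682847  0.126     ]
tooth [ 0.4266327  -0.18710836  0.126     ]
```

Call:
apply_moves([
  [0,0,10,0,0,0,1],
  [2,3,20,0,0,0,1],
  [2,3,20,0,0,0,1],
  [2,3,20,0,0,0,1],
  [1.4,2.5,20,0,0,0,1],
  [0,0,20,0,0,0,1],
  [0,0,20,0,0,0,1],
  [0,0,10,0,0,1.6,1],
  [0,0,0,0,0,0,1],
  [0,0,0,0,0,0,1],
])

```text
clock: 2.65
tcp_pos: [0.546, -0.3946, 0.1607]
tcp_rot: [-179.9, 0.0, 23.3]
wrist_force: [-0.3, 0.6, 0.1]
finger_gap: 1.003
grip_force: 0.0
```

Run:
```python
from h import *
import pickle
d=snap("wrist"); pickle.dump(d,open("w2.pkl","wb"))
s=monitor.read_state(); print(s["clock"],s["tcp_pos"],s["tcp_rot"],proj(d,[[.546,-.3945,.087],[.546,-.3945,0]]))
save(d,"pics/w2.png")
```

```text
2.7 [ 0.54632397 -0.39485945  0.16180185] [ 1.79968658e+02 -1.75505442e-02  2.33148208e+01] [[312.37689739 256.59055337]
 [312.87578703 215.48545741]]
```

View pics/w2.png

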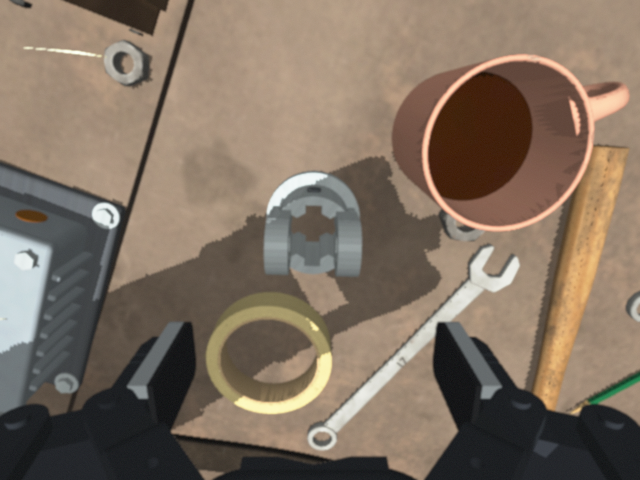

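Run:
```python
from h import *
import pickle
d=pickle.load(open("w2.pkl","rb"))
C=np.array([.5462,-.3947,0]);R=Rn.from_euler('z',23.3-0,degrees=True).as_matrix()
X=R[:,0];Y=R[:,1]
for n,p in {"flange back":(34,0,10),"flL":(0,34,10),"flR":(0,-34,10),"earL near70":(-17,27,70),"earR near70":(-17,-27,70),"earLnear50":(-17,27,50),"earLin top":(0,10,87),"earL top":(0,27,87),"earR top":(0,-27,87),"earLback70":(17,27,70),"near hub z50":(-26,0,50)}.items():
    print(n,proj(d,C+(X*p[0]+Y*p[1])/1e3+[0,0,p[2]/1e3])[0].round(1))
f=cv2.cvtColor(np.asarray(d["frame"]),cv2.COLOR_RGB2BGR)
cv2.imwrite("pics/w2c.png",cv2.resize(f[160:290,245:380],None,fx=4.5,fy=4.5,interpolation=cv2.INTER_CUBIC))
```

```text
flange back [313.2 172.3]
flL [266.5 218.9]
flR [359.9 218.9]
earL near70 [268.4 272.7]
earR near70 [357.6 272.7]
earLnear50 [271.6 260.7]
earLin top [294.8 256.4]
earL top [264.1 256.4]
earR top [361.6 256.4]
earLback70 [266.3 218.5]
near hub z50 [313.1 273.5]
```

View pics/w2c.png

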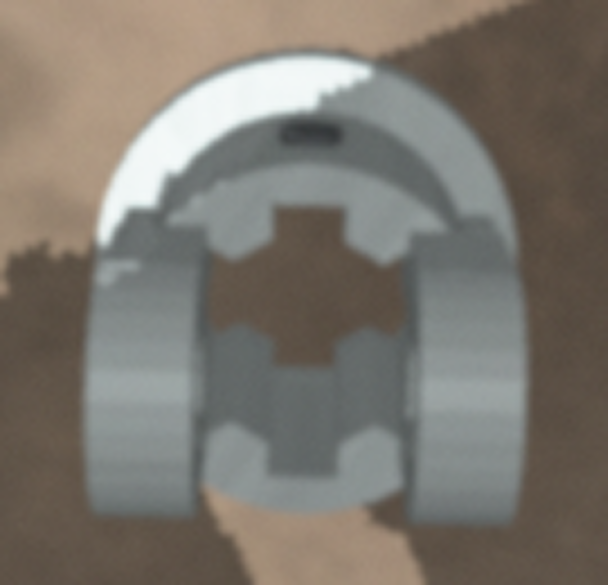

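The yoke crop matches the predicted position to under 1 mm, with roughly 1° of yaw still to correct. I'll descend and grasp.

Call:
apply_moves([
  [0.4,0,10,0,0,1,0.9],
  [0,0,20,0,0,0,0.9],
  [0,0,25,0,0,0,0.9],
  [0,0,25,0,0,0,0.9],
  [0,0,20,0,0,0,0.9],
  [0,0,10,0,0,0,0.9],
  [0,0,5,0,0,0,0.9],
  [0,0,0,0,0,0,0.8],
  [0,0,0,0,0,0,0.7],
  [0,0,0,0,0,0,0.6],
  [0,0,0,0,0,0,0.5],
  [0,0,0,0,0,0,0.4],
  [0,0,0,0,0,0,0.3],
  [0,0,0,0,0,0,0.3],
  [0,0,0,0,0,0,0.3],
], force=60)

```text
clock: 3.95
tcp_pos: [0.5473, -0.3949, 0.0481]
tcp_rot: [179.9, -0.1, 22.4]
wrist_force: [-1.8, 0.3, 7.1]
finger_gap: 0.623
grip_force: 65.8
```

Call:
apply_moves([
  [0,0,-3,0,0,0,0.3],
  [0,0,-6,0,0,0,0.3],
  [0,0,-12,0,0,0,0.3],
  [0,0,-20,0,0,0,0.3],
  [0,0,-25,0,0,0,0.3],
  [0,0,-25,0,0,0,0.3],
  [0,0,-25,0,0,0,0.3],
  [0,0,-25,0,0,0,0.3],
  [0,0,-25,0,0,0,0.3],
  [0,0,-20,0,0,0,0.3],
  [0,0,-10,0,0,0,0.3],
  [0,0,-6,0,0,0,0.3],
  [0,0,0,0,0,0,0.3],
  [0,0,0,0,0,0,0.3],
])

```text
clock: 5.12
tcp_pos: [0.5465, -0.3943, 0.2471]
tcp_rot: [-179.9, 0.0, 22.4]
wrist_force: [-0.1, 0.1, -7.3]
finger_gap: 0.624
grip_force: 64.9
```

Call:
apply_moves([
  [-4,-7,0,0,0,0,0.3],
  [-8,-14,0,0,0,0,0.3],
  [-9,-17,0,0,0,0,0.3],
  [-9,-17,0,0,0,0,0.3],
  [-9,-17,0,0,0,0,0.3],
  [-9,-17,0,0,0,0,0.3],
  [-9,-17,0,0,0,0,0.3],
  [-9,-17,0,0,0,0,0.3],
  [-9,-17,0,0,0,0,0.3],
  [-9,-17,0,0,0,0,0.3],
  [-9,-17,0,0,0,0,0.3],
  [-9,-17,0,0,0,0,0.3],
  [-9,-17,0,0,0,0,0.3],
  [-9,-17,0,0,0,0,0.3],
  [-6,-10,0,0,0,0,0.3],
  [-3,-5,0,0,0,0,0.3],
  [0,0,0,0,0,0,0.3],
  [0,0,0,0,0,0,0.3],
  [0,0,0,0,0,0,0.3],
])

```text
clock: 6.7
tcp_pos: [0.3365, -0.222, 0.248]
tcp_rot: [-180.0, 0.0, 22.4]
wrist_force: [0.8, -0.0, -5.4]
finger_gap: 0.623
grip_force: 65.6
```

Run:
```python
from h import *
import pickle
d=snap("wrist"); pickle.dump(d,open("w3.pkl","wb"))
s=monitor.read_state(); print(s["clock"],s["tcp_pos"],s["tcp_rot"],s["wrist_force"],s["wrist_torque"],proj(d,[[.4095,-.194,.136],[.4095,-.194,.084]]))
f=cv2.cvtColor(np.asarray(d["frame"]),cv2.COLOR_RGB2BGR)
u,v=proj(d,[.4095,-.194,.13])[0].astype(int); print(u,v); x0,y0=max(0,u-75),max(0,v-75)
c=cv2.resize(f[y0:y0+150,x0:x0+150],(480,480),interpolation=cv2.INTER_CUBIC)
cv2.imwrite("pics/w3.png",np.hstack([c,cv2.resize(f,(320,240)).repeat(1,0) if 0 else cv2.copyMakeBorder(cv2.resize(f,(320,240)),0,240,0,0,cv2.BORDER_CONSTANT)])); print(x0,y0)
```

```text
6.75 [ 0.33647483 -0.22197565  0.2480278 ] [-1.79980553e+02  1.11984900e-02  2.23601089e+01] [ 0.51608282  0.29773819 -6.28537292] [-0.00719223  0.00922805 -0.04461279] [[315.93373133 107.41195058]
 [315.60403823 106.24693004]]
315 107
240 32
```

View pics/w3.png

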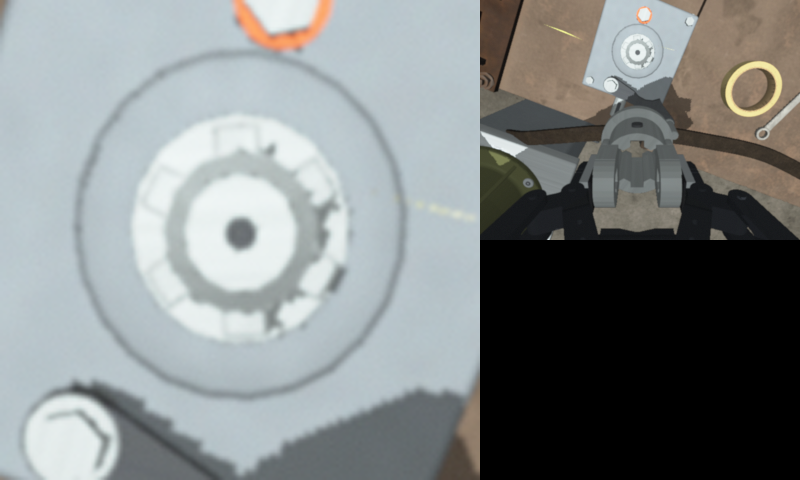

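Run:
```python
from h import *
import pickle
d=pickle.load(open("w3.pkl","rb"))
w=lambda x,y:(240+x/3.2,32+y/3.2)
N=onz(d,*w(240,233),.136);print("nose",N, "circle",onz(d,*w(241,224),.074))
N2=onz(d,*w(240,227),.084);print("collar",N2)
T=[(235,140),(312,180),(325,275),(245,322),(172,282),(160,189)]
P=[onz(d,*w(*p),.126) for p in T]; print("teeth mean",np.mean(P,0))
a=[np.degrees(np.arctan2(*(p-N)[[1,0]])) for p in P]; print(np.round(a,1),[round((x+30-22.36)%60-30,1) for x in a])
print([round(np.linalg.norm((p-N)[:2])*1e3,1) for p in P])
t=np.array([.33647,-.22198]);D=N[:2]-t
c,s=np.cos(np.radians(22.36)),np.sin(np.radians(22.36));print("tool delta",D[0]*c+D[1]*s,D[0]*s-D[1]*c)
```

```text
nose [ 0.41062031 -0.19295113  0.136     ] circle [ 0.41200745 -0.19277697  0.074     ]
collar [ 0.41136927 -0.19277204  0.084     ]
teeth mean [ 0.41076936 -0.19322669  0.126     ]
[  25.6  -32.9  -93.  -154.1  147.1   85. ] [np.float64(3.2), np.float64(4.7), np.float64(4.6), np.float64(3.5), np.float64(4.8), np.float64(2.7)]
[np.float64(16.2), np.float64(16.3), np.float64(17.9), np.float64(16.4), np.float64(15.7), np.float64(16.8)]
tool delta 0.07961838898149379 0.0013623718767302034
```

Call:
apply_moves([
  [4,0,0,0,0,0,0.3],
  [10,0.4,0,0,0,0,0.3],
  [15,0.4,0,0,0,0,0.3],
  [15,0.3,0,0,0,0,0.3],
  [15,0.3,0,0,0,0,0.3],
  [12,0,0,0,0,0,0.3],
  [6,0,0,0,0,0,0.3],
  [2.7,0,0,0,0,-1.9,0.3],
  [0,0,5,0,0,-2,0.3],
  [0,0,10,0,0,0,0.3],
  [0,0,15,0,0,0,0.3],
  [0,0,15,0,0,0,0.3],
  [0,0,10,0,0,0,0.3],
  [0,0,3,0,0,0,0.3],
  [0,0,0,0,0,0,0.3],
  [0,0,0,0,0,0,0.3],
])

```text
clock: 8.08
tcp_pos: [0.4105, -0.1927, 0.1907]
tcp_rot: [180.0, -0.0, 26.2]
wrist_force: [0.8, 0.3, -5.9]
finger_gap: 0.622
grip_force: 65.5
```

Run:
```python
from h import *
s=monitor.read_state(); print(s["clock"],s["tcp_pos"],s["tcp_rot"],s["wrist_force"])
d=snap("scene"); save(d,"pics/s2.png")
D=np.array([.4108,-.1930])-s["tcp_pos"][:2];a=np.radians(s["tcp_rot"][2]);print(D[0]*np.cos(a)+D[1]*np.sin(a),D[0]*np.sin(a)-D[1]*np.cos(a))
```

```text
8.0833 [ 0.41054043 -0.19274478  0.19072018] [ 1.79972771e+02 -1.69324203e-02  2.62459929e+01] [ 0.84442973  0.25295336 -5.93441702]
0.00011994177655489113 0.000343697014159987
```

Call:
apply_moves([
  [0,0.3,2,0,0,0,0.3],
  [0,0,2,0,0,0,0.3],
  [0,0,2,0,0,0,0.3],
  [0,0,2,0,0,0,0.3],
  [0,0,1.5,0,0,0,0.3],
  [0,0,1.5,0,0,0,0.3],
  [0,0,1,0,0,0,0.3],
  [0,0,0,0,0,0,0.3],
])

```text
clock: 8.8
tcp_pos: [0.4104, -0.1928, 0.178]
tcp_rot: [-180.0, 0.0, 26.3]
wrist_force: [0.5, -0.1, -7.6]
finger_gap: 0.621
grip_force: 65.6
```

Call:
apply_moves([
  [0,0,1,0,0,0,0.3],
  [0,0,1,0,0,0,0.3],
  [0,0,1,0,0,0,0.3],
  [0,0,0.7,0,0,0,0.3],
  [0,0,0.7,0,0,0,0.3],
  [0,0,0.6,0,0,0,0.3],
  [0,0,0.5,0,0,0,0.3],
  [0,0,0.5,0,0,0,0.3],
  [0,0,0,0,0,0,0.3],
])

```text
clock: 9.55
tcp_pos: [0.4105, -0.1928, 0.1722]
tcp_rot: [-180.0, -0.0, 26.3]
wrist_force: [2.1, 2.5, -6.8]
finger_gap: 0.626
grip_force: 65.9
```

Call:
apply_moves([
  [0,0,0.5,0,0,0,0.3],
  [0,0,0.5,0,0,0,0.3],
  [0,0,0.5,0,0,0,0.3],
  [0,0,0.5,0,0,0,0.3],
  [0,0,0.5,0,0,0,0.3],
  [0,0,0,0,0,0,0.3],
])

```text
clock: 10.05
tcp_pos: [0.4107, -0.1926, 0.1698]
tcp_rot: [-180.0, -0.0, 26.3]
wrist_force: [4.0, 5.3, -4.1]
finger_gap: 0.624
grip_force: 66.1
```

Call:
apply_moves([
  [0.5,-0.2,0,0,0,0,0.3],
  [0,0,0.5,0,0,0,0.3],
  [0,0,0.5,0,0,0,0.3],
  [0,0,0.5,0,0,0,0.3],
  [0,0,0.5,0,0,0,0.3],
  [0,0,0,0,0,0,0.3],
])

```text
clock: 10.55
tcp_pos: [0.4108, -0.1924, 0.1677]
tcp_rot: [-180.0, -0.0, 26.3]
wrist_force: [2.8, 3.7, -5.2]
finger_gap: 0.622
grip_force: 66.0
```

Run:
```python
from h import *
s=monitor.read_state(); print(s["clock"],s["tcp_pos"],s["tcp_rot"],s["wrist_force"],s["wrist_torque"])
```

```text
10.55 [ 0.41082884 -0.19242508  0.1676731 ] [-1.79991907e+02 -3.96293783e-03  2.62675339e+01] [ 2.78821733  3.70336572 -5.24530293] [ 0.85222174 -0.5998036  -0.12350904]
```

Call:
apply_moves([
  [0.3,-0.2,0.5,0,0,0,0.3],
  [0.2,0,1,0,0,0,0.3],
  [0,0,1,0,0,0,0.3],
  [0,0,1,0,0,0,0.3],
  [0,0,1,0,0,0,0.3],
  [0,0,1,0,0,0,0.3],
  [0,0,0,0,0,0,0.3],
])

```text
clock: 11.13
tcp_pos: [0.411, -0.1921, 0.162]
tcp_rot: [-180.0, 0.0, 26.3]
wrist_force: [0.8, 0.4, -7.1]
finger_gap: 0.624
grip_force: 65.7
```

Lateral force is near zero and the yoke is sliding down, so I'll continue.

Call:
apply_moves([
  [0,0,1,0,0,0,0.3],
  [0,0,1.5,0,0,0,0.3],
  [0,0,1.5,0,0,0,0.3],
  [0,0,1.5,0,0,0,0.3],
  [0,0,1.5,0,0,0,0.3],
  [0,0,1.5,0,0,0,0.3],
  [0,0,1.5,0,0,0,0.3],
  [0,0,1,0,0,0,0.3],
  [0,0,0,0,0,0,0.3],
])

```text
clock: 11.88
tcp_pos: [0.4111, -0.192, 0.151]
tcp_rot: [-180.0, 0.0, 26.3]
wrist_force: [0.6, -0.1, -6.6]
finger_gap: 0.622
grip_force: 65.7
```

Call:
apply_moves([
  [0,0,1,0,0,0,0.3],
  [0,0,1.5,0,0,0,0.3],
  [0,0,1.5,0,0,0,0.3],
  [0,0,1.5,0,0,0,0.3],
  [0,0,1.5,0,0,0,0.3],
  [0,0,1.5,0,0,0,0.3],
  [0,0,1.5,0,0,0,0.3],
  [0,0,1.5,0,0,0,0.3],
  [0,0,1.5,0,0,0,0.3],
  [0,0,1,0,0,0,0.3],
  [0,0,0.5,0,0,0,0.3],
  [0,0,0,0,0,0,0.3],
])

```text
clock: 12.88
tcp_pos: [0.4112, -0.1921, 0.1367]
tcp_rot: [-180.0, 0.0, 26.3]
wrist_force: [0.9, -0.9, -6.7]
finger_gap: 0.618
grip_force: 65.7
```

Call:
apply_moves([
  [0,0,0.7,0,0,0,0.3],
  [0,0,0.7,0,0,0,0.3],
  [0,0,0.7,0,0,0,0.3],
  [0,0,0.5,0,0,0,0.3],
  [0,0,0.4,0,0,0,0.3],
  [0,0,0,0,0,0,0.3],
])

```text
clock: 13.38
tcp_pos: [0.4111, -0.192, 0.1337]
tcp_rot: [-180.0, 0.0, 26.3]
wrist_force: [-0.5, -0.4, -6.1]
finger_gap: 0.616
grip_force: 65.7
```

Call:
apply_moves([
  [0,0,0.4,0,0,0,0.3],
  [0,0,0.4,0,0,0,0.3],
  [0,0,0.4,0,0,0,0.3],
  [0,0,0.3,0,0,0,0.3],
  [0,0,0,0,0,0,0.3],
])

```text
clock: 13.8
tcp_pos: [0.4111, -0.192, 0.1322]
tcp_rot: [-180.0, 0.0, 26.3]
wrist_force: [0.1, 0.4, -6.9]
finger_gap: 0.624
grip_force: 65.7
```

Call:
apply_moves([
  [0,0,0.3,0,0,0,0.3],
  [0,0,0.3,0,0,0,0.3],
  [0,0,0.3,0,0,0,0.3],
  [0,0,0.3,0,0,0,0.3],
  [0,0,0,0,0,0,0.3],
])

```text
clock: 14.22
tcp_pos: [0.4113, -0.1921, 0.132]
tcp_rot: [180.0, -0.0, 26.3]
wrist_force: [-6.3, 3.4, 9.0]
finger_gap: 0.625
grip_force: 67.8
```

Contact at tcp z 0.132 matches the expected home height. I'll release gently and lift off.

Call:
apply_moves([
  [0,0,-0.4,0,0,0,0.55],
  [0,0,0,0,0,0,0.62],
  [0,0,0,0,0,0,0.65],
  [0,0,0,0,0,0,0.7],
  [0,0,0,0,0,0,0.78],
  [0,0,0,0,0,0,0.85],
  [0,0,0,0,0,0,0.85],
  [0,0,0,0,0,0,0.85],
], force=20)

```text
clock: 14.88
tcp_pos: [0.4112, -0.1921, 0.1315]
tcp_rot: [180.0, -0.0, 26.3]
wrist_force: [0.4, -0.2, 0.3]
finger_gap: 0.842
grip_force: 0.0
```

Call:
apply_moves([
  [0,0,-3,0,0,0,0.85],
  [0,0,-8,0,0,0,0.85],
  [0,0,-15,0,0,0,0.85],
  [0,0,-20,0,0,0,0.85],
  [0,0,-20,0,0,0,0.85],
  [0,0,-20,0,0,0,0.85],
  [0,0,-20,0,0,0,0.85],
  [-10,0,-10,0,0,0,0.6],
  [-20,0,0,0,0,0,0.3],
  [-20,0,0,0,0,0,0],
  [-20,0,0,0,0,0,0],
  [-10,0,0,0,0,0,0],
  [0,0,0,0,0,0,0],
  [0,0,0,0,0,0,0],
])

```text
clock: 16.05
tcp_pos: [0.3393, -0.2276, 0.2477]
tcp_rot: [180.0, -0.0, 26.2]
wrist_force: [0.1, 1.3, -0.7]
finger_gap: -0.003
grip_force: 0.0
```

Run:
```python
from h import *
import pickle
d=snap("wrist"); pickle.dump(d,open("w4.pkl","wb"))
s=monitor.read_state(); print(s["clock"],s["tcp_pos"],s["tcp_rot"],s["wrist_force"])
save(d,"pics/w4.png"); print(proj(d,[[.337,-.273,.1515],[.3562,-.176,.105],[.411,-.193,.084]]))
```

```text
16.1 [ 0.33968119 -0.22742613  0.2475727 ] [ 1.79993404e+02 -1.41134255e-02  2.62434650e+01] [-0.12151959  0.43480071 -0.3585623 ]
[[376.4100367  277.22821046]
 [255.59612497 168.74029633]
 [313.50721452 104.14134391]]
```

View pics/w4.png

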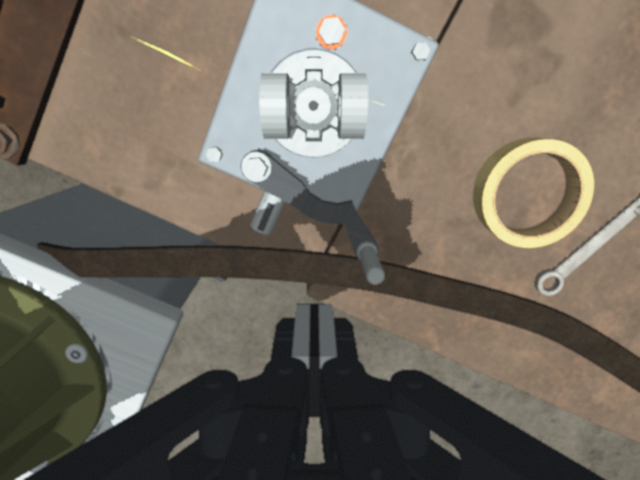

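The image shows the yoke seated, the post top at (374,275) and the pivot at (257,165). Next I'll turn over the post and pinch it along its tangent.

Call:
apply_moves([
  [-5,9.6,0,0,0,0,0.3],
  [-5,9.6,0,0,0,0,0.45],
  [-5,9.6,0,0,0,0,0.5],
  [-5.9,9.6,0,0,0,0,0.5],
  [0,0,0,0,0,-6.6,0.5],
  [0,0,0,0,0,-6.6,0.5],
  [0,0,0,0,0,-6.6,0.5],
  [0,0,0,0,0,-6.6,0.5],
  [0,0,0,0,0,-6.6,0.5],
  [0,0,0,0,0,-6.6,0.5],
  [0,0,0,0,0,-6.6,0.5],
  [0,0,0,0,0,-6.6,0.5],
  [0,0,10,0,0,0,0.5],
  [0,0,20,0,0,0,0.5],
  [0,0,20,0,0,0,0.5],
  [0,0,10,0,0,0,0.5],
  [0,0,0,0,0,0,0.5],
  [0,0,0,0,0,0,0.5],
])

```text
clock: 17.6
tcp_pos: [0.3377, -0.2714, 0.1874]
tcp_rot: [-180.0, -0.0, 79.0]
wrist_force: [0.1, -0.9, 0.6]
finger_gap: 0.499
grip_force: 0.0
```

Run:
```python
from h import *
d=snap("wrist"); save(d,"pics/w5.png")
s=monitor.read_state(); print(s["clock"],s["tcp_pos"],s["tcp_rot"],s["joints"])
print(proj(d,[[.3375,-.2725,.1515]]))
```

```text
17.65 [ 0.33792795 -0.27155784  0.18805862] [1.79973945e+02 1.64055066e-02 7.89870152e+01] [-4.36283554e+01  4.75139684e+00  1.08043724e+02  2.43921083e-04
  6.71740909e+01 -3.26154688e+01]
[[313.36201842 286.52659541]]
```

View pics/w5.png

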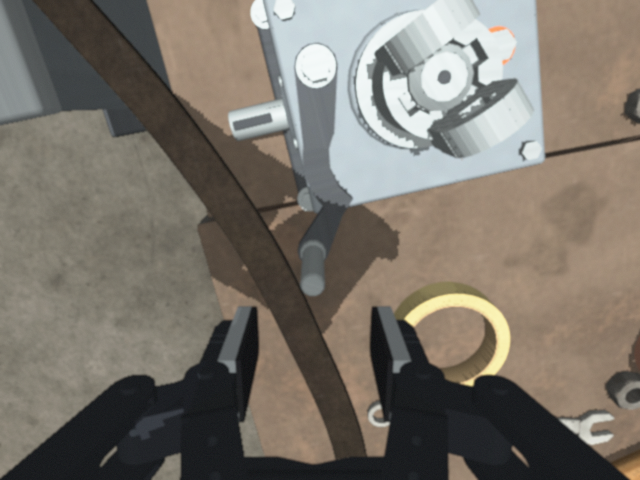

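The post top is at (313,286), as predicted and midway between the fingers. I'll descend and pinch.

Call:
apply_moves([
  [0,0,8,0,0,0,0.5],
  [0,0,15,0,0,0,0.5],
  [0,0,15,0,0,0,0.5],
  [0,0,15,0,0,0,0.5],
  [0,0,10,0,0,0,0.5],
  [0,0,4,0,0,0,0.5],
  [0,0,0,0,0,0,0.4],
  [0,0,0,0,0,0,0.3],
  [0,0,0,0,0,0,0.22],
  [0,0,0,0,0,0,0.15],
  [0,0,0,0,0,0,0.1],
  [0,0,0,0,0,0,0.05],
  [0,0,0,0,0,0,0.05],
  [0,0,0,0,0,0,0.05],
], force=20)

```text
clock: 18.82
tcp_pos: [0.3379, -0.2714, 0.1211]
tcp_rot: [179.9, 0.0, 79.1]
wrist_force: [-2.1, 0.6, 7.0]
finger_gap: 0.131
grip_force: 22.0
```

Call:
apply_moves([
  [0,1.73,0,0,0,-1,0.05],
  [0.06,3.45,0,0,0,-2,0.05],
  [0.09,4.32,0,0,0,-2.5,0.05],
  [0.09,4.32,0,0,0,-2.5,0.05],
  [0.09,4.32,0,0,0,-2.5,0.05],
  [0.09,4.32,0,0,0,-2.5,0.05],
  [0.09,4.32,0,0,0,-2.5,0.05],
  [0.09,4.32,0,0,0,-2.5,0.05],
  [0.06,3.45,0,0,0,-2,0.05],
  [0,1.73,0,0,0,-1,0.05],
  [0,0,0,0,0,0,0.05],
])

```text
clock: 19.73
tcp_pos: [0.3744, -0.2718, 0.1211]
tcp_rot: [179.9, 0.1, 100.2]
wrist_force: [1.5, -0.5, 5.3]
finger_gap: 0.129
grip_force: 21.8
```

Call:
apply_moves([
  [0,1.73,0,0,0,-1,0.05],
  [0.06,3.45,0,0,0,-2,0.05],
  [0.09,4.32,0,0,0,-2.5,0.05],
  [0.09,4.32,0,0,0,-2.5,0.05],
  [0.09,4.32,0,0,0,-2.5,0.05],
  [0.09,4.32,0,0,0,-2.5,0.05],
  [0.06,3.45,0,0,0,-2,0.05],
  [0,1.73,0,0,0,-1,0.05],
  [0,0,0,0,0,0,0.05],
])

```text
clock: 20.48
tcp_pos: [0.4006, -0.2633, 0.1212]
tcp_rot: [180.0, 0.1, 116.2]
wrist_force: [1.4, -1.2, 5.4]
finger_gap: 0.13
grip_force: 21.8
```

Now to the stop with 1° steps, watching force.

Call:
apply_moves([
  [0,1.73,0,0,0,-1,0.05],
  [0,1.73,0,0,0,-1,0.05],
  [0,1.73,0,0,0,-1,0.05],
  [0,0,0,0,0,0,0.05],
])

```text
clock: 20.82
tcp_pos: [0.4051, -0.261, 0.1211]
tcp_rot: [180.0, 0.1, 119.1]
wrist_force: [1.3, -0.3, 5.2]
finger_gap: 0.127
grip_force: 21.9
```

Call:
apply_moves([
  [0,1.73,0,0,0,-1,0.05],
  [0,1.73,0,0,0,-1,0.05],
  [0,0,0,0,0,0,0.05],
])

```text
clock: 21.07
tcp_pos: [0.4081, -0.2592, 0.1211]
tcp_rot: [180.0, 0.1, 121.1]
wrist_force: [0.2, -1.3, 5.0]
finger_gap: 0.131
grip_force: 21.9
```

Call:
apply_moves([
  [0,1.73,0,0,0,-1,0.05],
  [0,1.73,0,0,0,-1,0.05],
  [0,0,0,0,0,0,0.05],
])

```text
clock: 21.32
tcp_pos: [0.4106, -0.2577, 0.1211]
tcp_rot: [-180.0, 0.1, 123.1]
wrist_force: [-4.0, -3.8, 7.1]
finger_gap: 0.132
grip_force: 22.1
```

Call:
apply_moves([
  [0,0.8,0,0,0,0,0.05],
  [0,0,0,0,0,0,0.05],
])

```text
clock: 21.48
tcp_pos: [0.4107, -0.2576, 0.1211]
tcp_rot: [-179.9, 0.1, 123.1]
wrist_force: [-9.2, -6.6, 8.5]
finger_gap: 0.129
grip_force: 22.3
```

The stop is reached: force is rising and the tool isn't moving. I'll relieve the push, open and lift away.

Call:
apply_moves([
  [0,-0.8,0,0,0,0,0.15],
  [0,-0.5,0,0,0,0,0.25],
  [0,0,0,0,0,0,0.35],
  [0,0,0,0,0,0,0.4],
  [0,0,0,0,0,0,0.4],
  [0,0,-5,0,0,0,0.4],
  [0,0,-10,0,0,0,0.4],
  [0,0,-15,0,0,0,0.4],
  [0,0,-20,0,0,0,0.4],
  [0,0,-20,0,0,0,0.4],
  [0,0,-20,0,0,0,0.4],
  [0,0,-20,0,0,0,0.4],
  [0,0,-20,0,0,0,0.4],
  [-15,0,0,0,0,0,0.4],
  [-20,0,0,0,0,0,0.4],
  [-15,0,0,0,0,0,0.4],
  [0,0,0,0,0,0,0.4],
  [0,0,0,0,0,0,0.4],
])

```text
clock: 22.98
tcp_pos: [0.4374, -0.2994, 0.2509]
tcp_rot: [180.0, -0.0, 123.0]
wrist_force: [-0.4, 0.3, 0.4]
finger_gap: 0.398
grip_force: 0.0
```

Run:
```python
from h import *
d=snap("wrist"); f=cv2.cvtColor(np.asarray(d["frame"]),cv2.COLOR_RGB2BGR); cv2.imwrite("pics/w6.png",f)
s=monitor.read_state(); print(s["clock"],s["tcp_pos"],s["tcp_rot"],s["wrist_force"])
```

```text
23.0333 [ 0.43723334 -0.29899685  0.25086978] [ 1.79996943e+02 -5.08227812e-03  1.23061961e+02] [0.00460652 0.4424746  0.22002755]
```

View pics/w6.png

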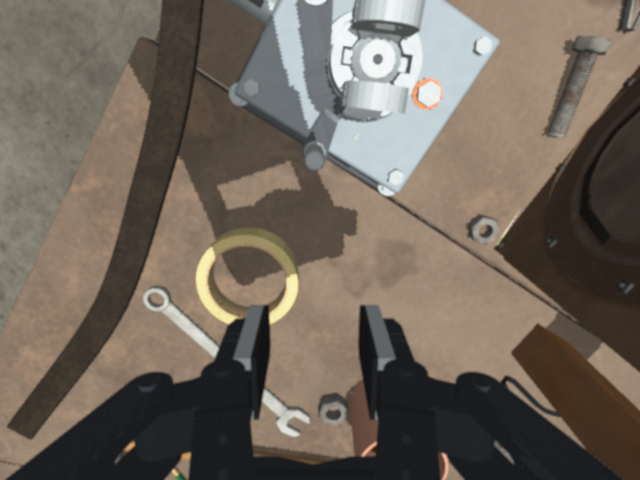

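The keeper lies over the yoke's flange with its post at (315,156), the yoke is seated, and the gripper is clear.

```bash
python3 -c "
from workcell import robot
print(robot.sign_off())"
```

```text
the job is handed in; nothing more can be done
None
```

The yoke is meshed and home on the shaft's shoulder, the keeper is swung to its stop over the flange, and the arm is clear; I handed the job in at about 23 s, and the sign-off returned no verdict.

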